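Roll and press a jar label in the food bank's bench label press

TASK

On the label press, take the crank's upright knob and turn it one full turn anticlockwise (seen from above) until it meets its stop, so that the jar on the turntable rolls once past the label roller, and then let go of the knob. Next pump the pair of upright squeeze handles (squeeze, let them spring open, squeeze again) until the sprung pad touches the jar and its spring has given about one centimetre, and never nearly all the way, which would crush the label; move the push rod only by the handles, and knock over neither this jar nor the other jars and tins standing around the press. Finish while still holding the handles squeezed, with the pad pressing on the jar: do not let go at the end.

Things in the scene. Friction and masses are not known exactly. Their poses are not given: they have to be found in the camera images.
- press: The label press, fixed: blue base plate 150 x 550 x 12 mm, long along its y axis; origin on the table under the turntable's centre, z up. From -y to +y: crank column (y -170 mm), V-shaped anvil (about y -45 mm, 100 mm high), jar on turntable (y 0, top 25 mm high), sprung pad on a toothed push rod (axis 65 mm high, pushes to -y), squeeze handles (y 188 mm). Label roller at x -54 mm, 107 mm high
- crank_axis (a point): a point on the upright axis of the crank, at the knob's half height (135 mm above the table). The knob goes round this point on a circle of 50 mm radius; the grey column below it is 48 mm across and its crank hub and arm end 114 mm above the table
- crank_knob (a point): centre (half-way up) of the crank's upright wooden knob: round, 18 mm in diameter, 42 mm tall, from 114 to 156 mm above the table; it spins freely on its pin, so fingers holding it need not turn. Goes about anticlockwise (seen from above) as the crank is turned; needs only about 1 N, but a lightly held knob slips out of the fingers if their path strays off the circle, so hold it firmly
- crank (a joint): angle of the crank in rad, 0 at the start, where it stands against its first stop, growing anticlockwise seen from above to its second stop at 6.40 (a shade over one turn). It stays where it is left, and turns the jar's turntable one to one
- handles_mid (a point): fixed point midway between the two squeeze handles, 122 mm above the table: black upright paddles 34 mm wide (press's x), 10 mm thick, from 99 to 145 mm high, facing each other along the press's y axis; 66 mm over their outer faces let go, 42 mm squeezed. Geared together, both close equally on this point (or one pushed brings the other); a spring reopens them
- handle_front_face (a point): centre of the outer face of the paddle nearer the jar, 122 mm above the table
- handle_face (a point): centre of the outer face of the paddle farther from the jar, 122 mm above the table
- handle (a joint): travel in m of each handle paddle: 0 let go, 0.012 fully squeezed; width over the paddles = 0.066 - 2 x this. A ratchet drives the rod by twice this travel (24 mm), less up to 6 mm lost per squeeze (6 mm teeth); on opening, the rod is left behind. Squeezing takes about 4 to 6 N on each paddle, plus the pad's spring force
- pushrod (a joint): travel in m of the toothed push rod towards the jar, 0 fully back, 0.083 at most. It rubs with 2.5 N: it stays where it is left while the pad is free, but when the handles open, a pressed pad's spring pushes it back until the pad barely touches the jar
- pad_face (a point): middle of the front face of the round rubber pad (36 mm in diameter, 8 mm thick) on the end of the push rod; it looks along the press's -y axis at the jar and starts 32 to 57 mm from it
- pad (a joint): how far in m the pad's spring has given: 0 free, 0.026 all the way. The pad presses with 1 N per mm. The wanted place is about 0.010
- jar_center (a point): centre (half-way up) of the glass jar that stands loose in the middle of the turntable: 72 mm in diameter, 110 mm tall, with a brass-coloured lid and a paper label; the anvil stands about 2 mm behind it
- jar_a_center (a point): centre of a waiting jar, 72 mm in diameter, 110 mm tall, on the robot's side of the press; to be left standing
- jar_b_center (a point): centre of another waiting jar of the same size, beyond the press; to be left standing
- can_a_center (a point): centre of a tin, 74 mm in diameter, 95 mm tall, beyond the press; to be left standing
- can_b_center (a point): centre of another such tin, on the robot's side of the press; to be left standing

How it is judged (in metres and radians):
On the way, in this order (a step that is already met when the one before it is completed fails the run):
1. the crank is turned one full turn, to its stop, before the pad touches the jar (value of joint crank above 6.2 rad and contact force between pad and jar below 0.3 N), for 0.1 s.
2. the knob is let go and the handles are squeezed (value of joint handle above 0.004 m and contact force between the fingers and crank below 0.1 N), for 0.1 s.
3. the pad is pressed on the jar by the handles (value of joint pad above 0.004 m and contact force between pad and jar above 2 N), for 0.2 s.
At the end, for the whole second after the job is handed in: Crank turned over 6.1 rad, to its stop; fingers still hold the handles squeezed (over 2 N); pad presses the jar (over 3 N) with its spring given by 5 to 15 mm; jar upright, at rest, within 10 mm of the turntable's middle, untouched by the robot (value of joint crank above 6.1 rad and value of joint pad between 0.005 and 0.015 m and contact force between pad and jar above 3 N and value of joint handle above 0.001 m and (contact force between the fingers and handle above 2 N or contact force between the fingers and handle_front above 2 N) and contact force between each of the arm, the fingers and jar below 0.1 N and angle between jar_center's own z axis and vertical below 0.1 rad and z of jar_center in the frame of press below 0.09 m and horizontal distance between jar_center and press below 0.01 m and linear speed of jar below 0.02 m/s); the arm keeps its last pose, push and grip.
It fails at once if the pad's spring was driven nearly all the way: the label is crushed (value of joint pad above 0.02 m).
It fails at once if the push rod or pad was moved by hand (contact force between any of the fingers, the arm and pushrod above 2 N).
It fails at once if the jar was tipped (angle between jar_center's own z axis and vertical above 0.3 rad).
It fails at once if a jar or tin was knocked over (angle between any of jar_a_center, jar_b_center, can_a_center, can_b_center's own z axis and vertical above 0.5 rad).
It also fails if it takes over 72 s, if anything falls off the work surface, if the arm or the gripper's body presses on something with over 40 N, if the wrist force passes 120 N, or if a joint passes its speed limit or range.

ROBOT

A 6-joint arm with a two-finger parallel gripper is mounted at the origin on the work surface. World frame = base frame: x ahead of the robot, y to its left, z up, the work surface at z = 0. Lengths are in mm, angles in rad, forces in N, time in s.
With the tool pointing down it reaches from about 300 to 750 mm from the base axis. Payload 8.5 kg.
Tool frame: the origin (TCP) lies on the centre line of the jaws, within the pads' length; the fingertips stand 25 mm ahead of it and the grasp point (between the pads) lies 6 mm ahead of it; z points along the fingers, y is the line along which they close (so a half turn about z gives the same grasp; the last joint's range is limited). The gripper opens to 85 mm and grips with 20 to 120 N. Pads are 22 mm wide; open, the fingers measure 114 mm over their backs; the gripper's body (76 mm by 85 mm) begins 54 mm behind the grasp point. The pads swing forward as they close: fully open they stand 13 mm farther back than shut.
Start: joints at [1.105, 0.381, 1.297, -0, 1.464, -0.215], TCP at [136.491, 532.777, 256.322] pointing down, gripper open.
Joint ranges: [-3.11, 3.11], [-0.89, 2.33], [0.22, 2.48], [-1.42, 4.56], [0.17, 2.85], [-2.88, 2.88]. Speed limits (rad/s): [2.39, 2.39, 3.14, 3.14, 3.14, 3.14].

INTERFACE

Orientations are given as a unit quaternion [x, y, z, w].
In Python, from bench import r gives the robot as it stands.
- The arm moves only by the tool servo_tool, never from a script. Its argument "moves" is a list of rows, each an object with "translation": the shift along the tool's x, y, z in m, a list of three; "delta_rot": the turn, a rotation vector about the tool's x, y, z in rad, a list of three; "grip": the closure, from -1 (fully open) to 1 (shut). A call has 1 to 12 rows; each row is the pose to reach, as a shift and turn from the pose commanded when the call began, along the tool's axes at that moment; what a row does not reach only later rows make up. A row lasts 1/10 s, in which the tool goes at most 50 mm and 8.59 degrees, less where a joint would pass 70% of its speed; a pose out of reach is approached as far as the arm can. A call with a gripper value outside its range is refused whole. The fingers move at their own pace and stop on an object; "newtons" is the grip in N (left out, the last holds). Time passes only in rows, so rows that repeat a pose let the fingers close. It gives the time, the measured TCP pose, the force, the opening and the grip force at its end, in the units of the state.
- r.read_state(): the state, without advancing time (a new reading comes with each control period).
- r.grab_frame(name): name is "scene" or "top" or "wrist"; returns a dict with "image" (400x640x3 uint8, red, green, blue), "intrinsics" (3x3 intrinsics, pixels), "R" (3x3) and "t" (3): a world point X has camera coordinates R X + t; the wrist camera has in their place "T_tool_cam" (4x4, takes a point from camera to tool coordinates, whose origin is the TCP and whose axes are the flange's). Camera axes: x right, y down, z forward; pixel columns grow to the right and rows downward; lengths in mm; the calibration is good to about 2 mm. The wrist camera is an equidistant fisheye: a pixel r from the principal point sees the ray r / f radians off the axis. A picture is of the moment at which its call begins: read the wrist's pose just before it. There is no depth.
- r.sign_off(): hands the job in; it is judged then, once.
Trained networks look in a picture, given as the dict that the camera call returned (one of the last four; its "shot" number tells which), for a name from the list of things; names that differ only in an ending like _2 or _b are one class to them, and where a whole thing is asked for, a point or a joint stands for the part that bears it (a point fixed in the world has none). Each returns a list of dicts, best first, with "score" (0 to 1); they miss things now and then, are a little off and sometimes report something else, mostly with a low value. They report only what shows in the picture. A call takes as long as a camera call.
- r.boxes_of(picture, query): "at" ([x, y, z] in mm, in the coordinates of the camera as it stood for that picture, good to about 4 mm: the middle of the surface that is visible of it).
The state is a dict: "time": time; "joint_pos": joint angles; "joint_vel": joint speeds; "joint_efforts": joint torques, N m; "tool_pos": TCP position; "tcp_rot": TCP orientation; "wrist_force": force on the tool from outside, world axes, zero at the start; "wrist_torque": the same for the moment, N m; "opening": finger opening in mm; "gripper_force": force on a finger pad.
Only numpy, scipy, OpenCV 4.12 (cv2) and the standard library are available. Lean on these libraries where they do the work, as an engineer would, in place of code of your own. Each camera call takes 0.05 s, during which the arm holds its last target. There are 200 camera calls.

## Working session

There is one attempt and no reset: what is moved stays moved. The work goes in short steps, Python scripts to look and compute and a tool call to move; the robot and the scene stay as the last step left them, time stands still between calls to the robot, and variables do not carry over. Pictures are saved under pics/ and viewed, at most 10 in all, crops included, and the job is handed in when it is done.

Besides the shell and the picture viewer there is one more tool, called after "Emit:" as name([rows], argument=value, ...), one row to a line, values as JSON. servo_tool: Moves the arm, as the interface text tells. Its arguments: {"type":"object","properties":{"moves":{"type":"array","items":{"type":"object","properties":{"translation":{"type":"array","items":{"type":"number"}},"delta_rot":{"type":"array","items":{"type":"number"}},"grip":{"type":"number"}}}},"newtons":{"type":"number"}},"required":["moves"]}

```bash
ls; mkdir -p pics
cat > h.py <<'E'
from bench import r
import numpy as np, cv2
from scipy.spatial.transform import Rotation as Ro
def world(f,p): return f["R"].T@(np.array(p)-f["t"])
E
python3 - <<'E'
from h import *
s=r.read_state(); print(s)
for n in("scene","top"):
    f=r.grab_frame(n); cv2.imwrite(f"pics/{n}0.png",f["image"][:,:,::-1])
    print(n,(-f["R"].T@f["t"]).round())
    for q in["press","crank_knob","handle_front_face","handle_face","pad_face","jar_center","can_a_center"]:
        print(q,[(round(b["score"],2),world(f,b["at"]).round()) for b in r.boxes_of(f,q)[:4]])
E
```

```text
pics
{'time': 0.0, 'joint_pos': array([ 1.10472537e+00,  3.81183864e-01,  1.29827550e+00,  1.43925427e-05,
        1.46360434e+00, -2.15311049e-01]), 'joint_vel': array([ 0.00061351,  0.00103177,  0.00024903, -0.00097498,  0.00016509,
        0.00131454]), 'joint_efforts': array([ 2.22296421e-05, -4.48466885e+01, -2.31280965e+01, -2.24845890e-04,
        4.85179306e-03,  1.27873741e-05]), 'tool_pos': array([136.36009524, 532.55480881, 255.71330207]), 'tcp_rot': array([ 1.25052447e-01,  9.92149860e-01, -6.90856084e-04, -2.52509205e-04]), 'wrist_force': array([ 0.71282019, -0.83339412, -0.08857322]), 'wrist_torque': array([-0.04215033, -0.01056854,  0.02563369]), 'gripper_force': 0.0, 'opening': 85.3973946836958}
scene [ 880. -160.  771.]
press []
crank_knob [(0.73, array([ 471., -233.,  118.])), (0.18, array([542.,  98.,  70.]))]
handle_front_face [(0.74, array([549., 113., 134.]))]
handle_face [(0.61, array([557., 167., 128.]))]
pad_face [(0.7, array([528.,  32.,  65.]))]
jar_center [(0.84, array([527., -41., 136.]))]
can_a_center [(0.74, array([693.,  69.,  98.]))]
top [468.  22. 856.]
press [(0.97, array([518.,  19.,  10.]))]
crank_knob [(0.97, array([ 472., -230.,  114.]))]
handle_front_face [(0.62, array([550., 138.,  72.])), (0.53, array([541., 113., 147.]))]
handle_face [(0.64, array([556., 167., 143.]))]
pad_face []
jar_center [(0.92, array([507., -41., 131.]))]
can_a_center [(0.8, array([675.,  79.,  97.]))]
```

View pics/top0.png

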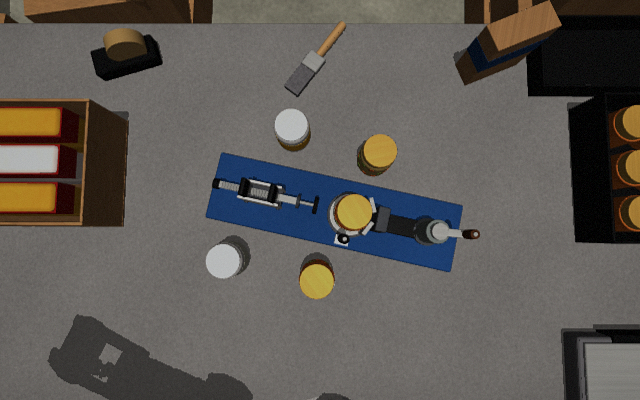

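View pics/scene0.png

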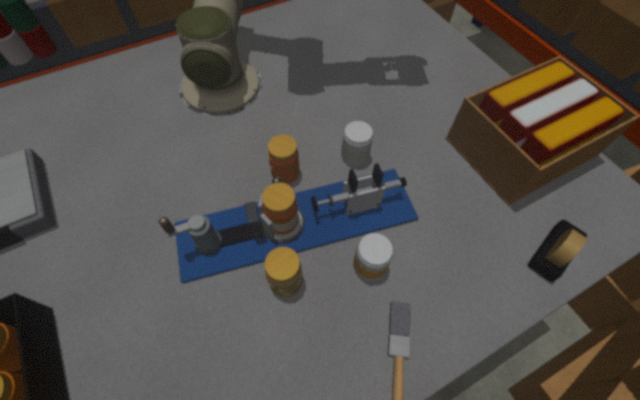

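The top view shows the press lying along world y. The crank column is near pixel (437,231), with the knob at (472,234). The jar lid is at (354,213) and the handles are near (262,192). Next I'll fit the press pose from the plate, and refine the hub, jar and handle positions on enlarged crops.

```bash
cat >> h.py <<'E'
def px2w(f,uv,z):
    d=f["R"].T@np.linalg.solve(f["intrinsics"],np.array([uv[0],uv[1],1.0])); c=-f["R"].T@f["t"]
    return c+d*(z-c[2])/d[2]
def w2px(f,X):
    p=f["intrinsics"]@(f["R"]@np.array(X,float)+f["t"]); return p[:2]/p[2]
E
python3 - <<'E'
from h import *
for n in("top","scene"):
    f=r.grab_frame(n); im=f["image"].astype(int)
    m=((im[:,:,2]-im[:,:,0]>35)&(im[:,:,2]-im[:,:,1]>20)).astype(np.uint8)
    m=cv2.morphologyEx(m,cv2.MORPH_OPEN,np.ones((3,3),np.uint8))
    k,l,st,_=cv2.connectedComponentsWithStats(m)
    pts=np.vstack([np.argwhere(l==i)[:,::-1] for i in range(1,k) if st[i,4]>150 and 80<st[i,0]+st[i,2]/2<500 and st[i,1]>100])
    hull=cv2.convexHull(pts.astype(np.int32))[:,0]
    W=np.array([px2w(f,p,12)[:2] for p in hull],np.float32)
    print(n,cv2.minAreaRect(W)); print(cv2.boxPoints(cv2.minAreaRect(W)))
    if n=="top": c1=f["image"][165:265,200:300];c2=f["image"][165:265,400:500]
img=np.hstack([cv2.resize(c,(400,400),interpolation=cv2.INTER_CUBIC) for c in(c1,c2)])
cv2.imwrite("pics/crop1.png",img[:,:,::-1])
E
```

```text
top ((516.0313110351562, -7.755615234375), (546.5955200195312, 147.86383056640625), 77.66344451904297)
[[ 385.41544 -258.94693]
 [ 529.865   -290.5386 ]
 [ 646.6472   243.4357 ]
 [ 502.19763  275.02737]]
scene ((516.2474975585938, -8.61456298828125), (545.36181640625, 147.99749755859375), 77.56832122802734)
[[ 385.2823  -258.97192]
 [ 529.80975 -290.83215]
 [ 647.2127   241.7428 ]
 [ 502.68524  273.60303]]
```

View pics/crop1.png

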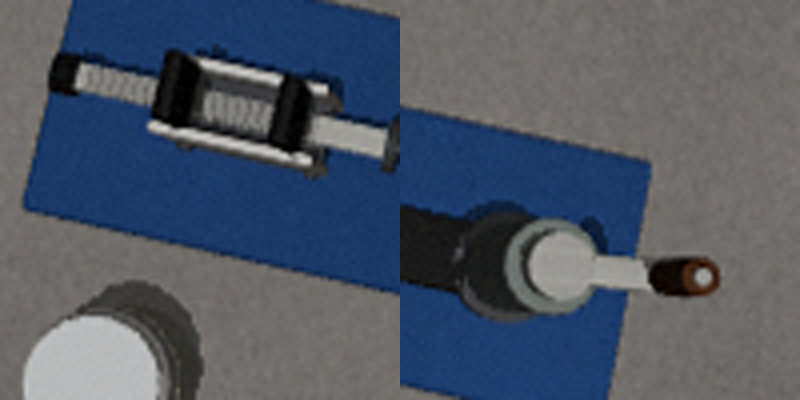

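The left crop shows the two black paddles at crop (175,85) and (290,105). The right crop shows the hub disc centred at (562,265) and the knob top at (705,277).

Run:
```python
from h import *
f=r.grab_frame("top")
y=np.array([.2145,.9767]);x=np.array([y[1],-y[0]])
hub=px2w(f,(400+162/4,165+265/4),114)[:2]; kn=px2w(f,(400+305/4,165+277/4),156)[:2]
print("hub",hub,"knob",kn,np.linalg.norm(kn-hub))
im=f["image"].astype(int); m=((im[:,:,0]>130)&(im[:,:,2]<90)&(im[:,:,1]>90)).astype(np.uint8)
k,l,st,c=cv2.connectedComponentsWithStats(m)
for i in range(1,k):
    if st[i,4]>300 and 300<c[i][0]<400: print("lid",c[i],st[i],px2w(f,c[i],135),px2w(f,c[i],110))
o=hub+170*y; print("origin from hub",o)
pc=np.array([516.1,-8.2]); d=pc-o; print("plate centre in press",d@x,d@y)
hm=o+188*y; print("handles",hm)
for s in(33,-33):
    print(s, hm+s*y)
    for dx in(-17,17):
        for t in (s,s-np.sign(s)*10): print((w2px(f,[*(hm+t*y+dx*x),145])-[200,165])*4)
for q in ["jar_a_center","can_a_center"]:
    print(q,[(round(b["score"],2),world(f,b["at"]).round()) for b in r.boxes_of(f,q)[:5]])
print(r.read_state()["time"])
```

```text
hub [ 472.23382383 -208.88404018] knob [ 466.88604416 -260.10222348] 51.496611996174096
lid [379.9183908  150.03793103] [364 134  33  33 870] [625.24237333 -91.04057199 135.        ] [630.70556157 -94.96889717 110.        ]
lid [354.29718457 211.20646507] [337 194  35  35 959] [508.7582017  -42.03252359 135.        ] [510.18256529 -44.26160575 110.        ]
lid [316.26137566 281.23068783] [299 264  35  35 945] [379.05046718  28.56591436 135.        ] [375.97750904  28.78467303 110.        ]
origin from hub [508.69882383 -42.84504018]
plate centre in press -0.20263234930782925 35.42536303650687
handles [549.02482383 140.77455982]
33 [556.10332383 173.00565982]
[147.8601463  115.41139319]
[168.75485748 120.09434437]
[165.09786578  44.63435523]
[185.91697328  49.27417129]
-33 [541.94632383 108.54345982]
[286.03782388 146.37996285]
[265.06044452 141.67848396]
[302.77450936  75.31743337]
[281.87335557  70.6593322 ]
jar_a_center [(0.62, array([382.,  26., 107.]))]
can_a_center [(0.74, array([676.,  79.,  96.]))]
1.05
```

```bash
cat >> h.py <<'E'
O=np.array([508.7,-42.6]); Y=np.array([.2145,.9767]); X=np.array([Y[1],-Y[0]])
RT=np.array([[-X[0],Y[0],0],[-X[1],Y[1],0],[0,0,-1.]])  # wanted tool axes
def P(x,y,z): return np.array([*(O+x*X+y*Y),z])
def inpress(w): d=np.array(w[:2])-O; return np.array([d@X,d@Y,w[2]])
def delta(w,s=None):
    s=s or r.read_state(); R=Ro.from_quat(s["tcp_rot"])
    print("trans m",(R.inv().apply(np.array(w)-s["tool_pos"])/1000).round(4),"rot",(R.inv()*Ro.from_matrix(RT)).as_rotvec().round(4))
E
python3 - <<'E'
from h import *
f=r.grab_frame("top")
h=inpress([472.23,-208.9,0])
print(h)
for a in(-96,-93,-90,-87,-84): print(a,w2px(f,P(50*np.cos(np.radians(a)),-170+50*np.sin(np.radians(a)),156)))
delta([345,120,250]); delta(P(3,-220,225)); print(P(3,-220,225))
E
```

```text
[ 5.11010000e-02 -1.70248025e+02  0.00000000e+00]
-96 [474.19363143 240.04080002]
-93 [474.57435775 238.6471764 ]
-90 [474.88081898 237.23379157]
-87 [475.11223918 235.80455883]
-84 [475.26805161 234.36342808]
trans m [-0.3044 -0.3481  0.0063] rot [-0.      0.     -0.0346]
trans m [-0.5139 -0.6848  0.0313] rot [-0.      0.     -0.0346]
[ 464.4401 -258.1175  225.    ]
```

Emit:
servo_tool([
  {"translation":[-0.3044,-0.3481,0.006],"delta_rot":[0,0,-0.0346],"grip":-1},
  {"translation":[-0.3044,-0.3481,0.006],"delta_rot":[0,0,-0.0346],"grip":-1},
  {"translation":[-0.3044,-0.3481,0.006],"delta_rot":[0,0,-0.0346],"grip":-1},
  {"translation":[-0.3044,-0.3481,0.006],"delta_rot":[0,0,-0.0346],"grip":-1},
  {"translation":[-0.3044,-0.3481,0.006],"delta_rot":[0,0,-0.0346],"grip":-1},
  {"translation":[-0.3044,-0.3481,0.006],"delta_rot":[0,0,-0.0346],"grip":-1},
  {"translation":[-0.3044,-0.3481,0.006],"delta_rot":[0,0,-0.0346],"grip":-1},
  {"translation":[-0.3044,-0.3481,0.006],"delta_rot":[0,0,-0.0346],"grip":-1},
  {"translation":[-0.3044,-0.3481,0.006],"delta_rot":[0,0,-0.0346],"grip":-1},
  {"translation":[-0.5139,-0.6848,0.031],"delta_rot":[0,0,-0.0346],"grip":-1},
  {"translation":[-0.5139,-0.6848,0.031],"delta_rot":[0,0,-0.0346],"grip":-1},
  {"translation":[-0.5139,-0.6848,0.031],"delta_rot":[0,0,-0.0346],"grip":-1},
])

```text
time: 2.3
tool_pos: [385.3, -13.6, 241.4]
tcp_rot: [0.108, 0.994, -0.0, 0.0]
wrist_force: [1.4, 1.0, 0.2]
opening: 85.4
gripper_force: 0.0
```

Run:
```python
from h import *
delta(P(3,-220,225))
```

```text
trans m [-0.1298 -0.2218  0.0166] rot [ 0.      0.0009 -0.0004]
```

Emit:
servo_tool([
  {"translation":[-0.13,-0.222,0.0166],"grip":-1},
  {"translation":[-0.13,-0.222,0.0166],"grip":-1},
  {"translation":[-0.13,-0.222,0.0166],"grip":-1},
  {"translation":[-0.13,-0.222,0.0166],"grip":-1},
  {"translation":[-0.13,-0.222,0.0166],"grip":-1},
  {"translation":[-0.13,-0.222,0.0166],"grip":-1},
  {"translation":[-0.13,-0.222,0.0166],"grip":-1},
  {"translation":[-0.13,-0.222,0.0166],"grip":-1},
])

```text
invalid input at $.moves[0]: expected keys translation, delta_rot, grip
```

```bash
cat >> h.py <<'E'
def wristray(f,s,uv,z):
    K=f["intrinsics"]; d=np.array([(uv[0]-K[0,2]),(uv[1]-K[1,2])]); rr=np.hypot(*d); th=rr/K[0,0]
    c=np.array([*(d/max(rr,1e-9)*np.sin(th)),np.cos(th)]); T=f["T_tool_cam"]; R=Ro.from_quat(s["tcp_rot"]).as_matrix()
    D=R@T[:3,:3]@c; C=R@T[:3,3]+s["tool_pos"]; return C+D*(z-C[2])/D[2]
def wristpt(f,s,p):
    T=f["T_tool_cam"]; R=Ro.from_quat(s["tcp_rot"]).as_matrix(); return R@(T[:3,:3]@np.array(p)+T[:3,3])+s["tool_pos"]
E
python3 - <<'E'
from h import *
s=r.read_state(); f=r.grab_frame("wrist"); cv2.imwrite("pics/w1.png",f["image"][:,:,::-1])
print(s["tool_pos"],inpress(s["tool_pos"]),f["intrinsics"],f["T_tool_cam"].round(2))
for b in r.boxes_of(f,"crank_knob"): print(b, inpress(wristpt(f,s,b["at"])))
E
```

```text
[385.32086171 -13.58711502 241.44410339] [-126.7276682     1.87205959  241.44410339] [[309.70691629   0.         323.98474911]
 [  0.         309.70691629 200.54188687]
 [  0.           0.           1.        ]] [[  -0.     -0.95   -0.31   81.79]
 [   1.     -0.     -0.      0.38]
 [   0.     -0.31    0.95 -116.46]
 [   0.      0.      0.      1.  ]]
{'at': [-183.9, 111.2, 299.3], 'score': 0.63} [  -8.83203652 -181.78940487  108.90795196]
```

View pics/w1.png

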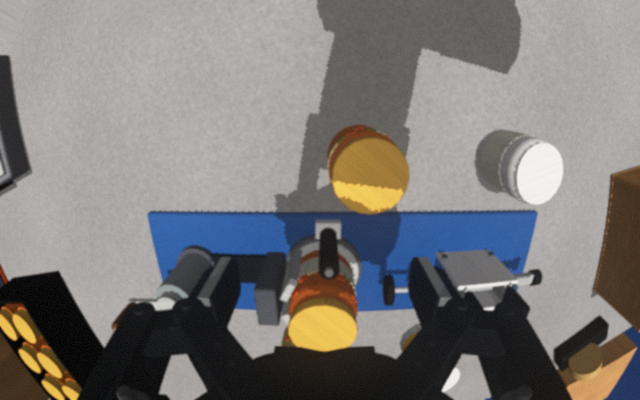

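The call was refused because delta_rot is required. The wrist picture confirms the tool is square to the press: the plate's edges run horizontally, with the crank at left (185,275). I'll resend the move.

Emit:
servo_tool([
  {"translation":[-0.13,-0.222,0.0166],"delta_rot":[0,0,0],"grip":-1},
  {"translation":[-0.13,-0.222,0.0166],"delta_rot":[0,0,0],"grip":-1},
  {"translation":[-0.13,-0.222,0.0166],"delta_rot":[0,0,0],"grip":-1},
  {"translation":[-0.13,-0.222,0.0166],"delta_rot":[0,0,0],"grip":-1},
  {"translation":[-0.13,-0.222,0.0166],"delta_rot":[0,0,0],"grip":-1},
  {"translation":[-0.13,-0.222,0.0166],"delta_rot":[0,0,0],"grip":-1},
  {"translation":[-0.13,-0.222,0.0166],"delta_rot":[0,0,0],"grip":-1},
  {"translation":[-0.13,-0.222,0.0166],"delta_rot":[0,0,0],"grip":-1},
])

```text
time: 3.2
tool_pos: [464.3, -254.8, 224.7]
tcp_rot: [0.107, 0.994, 0.0, -0.0]
wrist_force: [-0.7, -0.2, -0.4]
opening: 85.3
gripper_force: 0.0
```

Run:
```python
from h import *
s=r.read_state(); f=r.grab_frame("wrist"); cv2.imwrite("pics/w2.png",f["image"][:,:,::-1])
print(s["tool_pos"],inpress(s["tool_pos"]))
for b in r.boxes_of(f,"crank_knob"): print(b, inpress(wristpt(f,s,b["at"])))
```

```text
[ 464.27984733 -254.8340378   224.74696451] [   2.139038   -216.81710746  224.74696451]
{'at': [20.2, 3.1, 245.3], 'score': 0.95} [   0.37299006 -196.24790418  109.32929233]
```

View pics/w2.png

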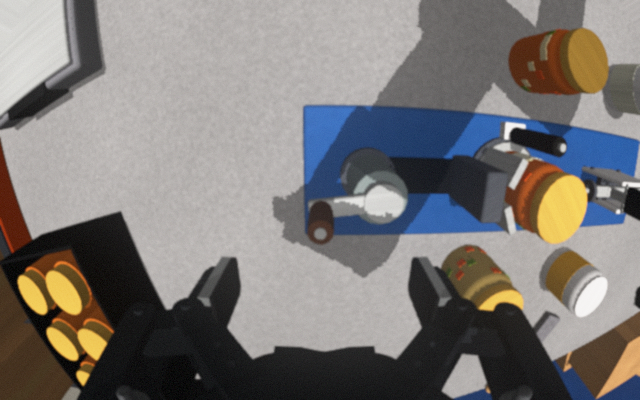

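The knob top is at (320,234) and the hub disc centre is at (384,204).

Run:
```python
from h import *
s=r.read_state(); f=r.grab_frame("wrist"); im=f["image"]
g=cv2.cvtColor(im,cv2.COLOR_RGB2GRAY)
print(s["tool_pos"].round(1))
for uv,z in(((320.5,234),156),((384,203.5),114),((557,208),135)): 
    w=wristray(f,s,uv,z); print(w.round(1),inpress(w).round(1))
delta(P(5,-220,146))
```

```text
[ 464.3 -254.6  225.1]
[ 466.7 -257.1  156. ] [   5.  -218.5  156. ]
[ 470.6 -207.3  114. ] [  -1.8 -169.   114. ]
[502.  -51.9 135. ] [ -4.5 -10.5 135. ]
trans m [-0.0027 -0.0033  0.0792] rot [-0.0001  0.0004  0.0015]
```

Emit:
servo_tool([
  {"translation":[-0.003,-0.003,0.04],"delta_rot":[0,0,0],"grip":-1},
  {"translation":[-0.003,-0.003,0.079],"delta_rot":[0,0,0],"grip":-1},
  {"translation":[-0.003,-0.003,0.079],"delta_rot":[0,0,0],"grip":-1},
  {"translation":[-0.003,-0.003,0.079],"delta_rot":[0,0,0],"grip":0.2},
  {"translation":[-0.003,-0.003,0.079],"delta_rot":[0,0,0],"grip":0.4},
  {"translation":[-0.003,-0.003,0.079],"delta_rot":[0,0,0],"grip":1},
  {"translation":[-0.003,-0.003,0.079],"delta_rot":[0,0,0],"grip":1},
  {"translation":[-0.003,-0.003,0.079],"delta_rot":[0,0,0],"grip":1},
  {"translation":[-0.003,-0.003,0.079],"delta_rot":[0,0,0],"grip":1},
], newtons=50)

```text
time: 4.25
tool_pos: [467.3, -258.5, 146.9]
tcp_rot: [0.108, 0.994, 0.001, 0.001]
wrist_force: [1.6, 8.1, 8.4]
opening: 17.4
gripper_force: 48.9
```

Run:
```python
from h import *
s=r.read_state(); print(inpress(s["tool_pos"]),s["wrist_force"],RT.T@s["wrist_force"],s["opening"])
a0=np.radians(-84)
p=lambda a:50*np.array([np.cos(a),np.sin(a)])
# tool x=-press x ; tool y=press y
for a in np.arange(0,6.5,.2): d=p(a0+a)-p(a0); print(round(a,2),(-d[0]/1000).round(4),(d[1]/1000).round(4))
```

```text
[   5.83749001 -219.76453993  146.87479008] [1.58810327 8.11061173 8.40392989] [ 0.18862575  8.26228262 -8.40392989] 17.427610097225664
0.0 -0.0 0.0
0.2 -0.0098 0.002
0.4 -0.019 0.006
0.6 -0.0272 0.0116
0.8 -0.0341 0.0188
1.0 -0.0394 0.0273
1.2 -0.043 0.0366
1.4 -0.0447 0.0464
1.6 -0.0443 0.0564
1.8 -0.042 0.0661
2.0 -0.0378 0.0752
2.2 -0.0319 0.0832
2.4 -0.0245 0.0899
2.6 -0.0159 0.095
2.8 -0.0065 0.0983
3.0 0.0034 0.0997
3.2 0.0133 0.0991
3.4 0.023 0.0965
3.6 0.0319 0.092
3.8 0.0398 0.0859
4.0 0.0463 0.0783
4.2 0.0511 0.0695
4.4 0.0542 0.06
4.6 0.0552 0.0501
4.8 0.0543 0.0402
5.0 0.0514 0.0306
5.2 0.0467 0.0218
5.4 0.0403 0.0141
5.6 0.0326 0.0079
5.8 0.0237 0.0033
6.0 0.0141 0.0005
6.2 0.0041 -0.0003
6.4 -0.0058 0.0009
```

Emit:
servo_tool([
  {"translation":[-0.0049,0.0007,0],"delta_rot":[0,0,0],"grip":1},
  {"translation":[-0.0098,0.002,0],"delta_rot":[0,0,0],"grip":1},
  {"translation":[-0.0145,0.0038,0],"delta_rot":[0,0,0],"grip":1},
  {"translation":[-0.019,0.006,0],"delta_rot":[0,0,0],"grip":1},
  {"translation":[-0.0232,0.0086,0],"delta_rot":[0,0,0],"grip":1},
  {"translation":[-0.0272,0.0116,0],"delta_rot":[0,0,0],"grip":1},
  {"translation":[-0.0308,0.015,0],"delta_rot":[0,0,0],"grip":1},
  {"translation":[-0.0341,0.0188,0],"delta_rot":[0,0,0],"grip":1},
  {"translation":[-0.0369,0.0229,0],"delta_rot":[0,0,0],"grip":1},
  {"translation":[-0.0394,0.0273,0],"delta_rot":[0,0,0],"grip":1},
  {"translation":[-0.0394,0.0273,0],"delta_rot":[0,0,0],"grip":1},
], newtons=60)

```text
time: 5.35
tool_pos: [510.9, -240.5, 146.9]
tcp_rot: [0.107, 0.994, 0.0, -0.0]
wrist_force: [-4.8, 4.6, 9.4]
opening: 16.6
gripper_force: 59.0
```

```bash
cat > st.py <<'E'
from h import *
s=r.read_state(); p=inpress(s["tool_pos"]); d=p[:2]-[0,-170]
print(s["time"],p.round(1),"r",np.hypot(*d).round(1),"turned",(np.arctan2(d[1],d[0])-np.radians(-84))%(2*np.pi),"Fpress",(s["wrist_force"][:2]@np.array([X,Y]).T).round(1),s["wrist_force"][2],s["opening"],s["gripper_force"])
E
python3 st.py
```

```text
5.35 [  44.6 -192.8  146.9] r 50.1 turned 0.9933578820917175 Fpress [-5.6  3.4] 9.362871894646089 16.596189552125182 58.988496568927076
```

Emit:
servo_tool([
  {"translation":[-0.0036,0.0093,0],"delta_rot":[0,0,0],"grip":1},
  {"translation":[-0.0053,0.0191,0],"delta_rot":[0,0,0],"grip":1},
  {"translation":[-0.0049,0.0291,0],"delta_rot":[0,0,0],"grip":1},
  {"translation":[-0.0026,0.0388,0],"delta_rot":[0,0,0],"grip":1},
  {"translation":[0.0016,0.0479,0],"delta_rot":[0,0,0],"grip":1},
  {"translation":[0.0075,0.0559,0],"delta_rot":[0,0,0],"grip":1},
  {"translation":[0.0149,0.0626,0],"delta_rot":[0,0,0],"grip":1},
  {"translation":[0.0235,0.0677,0],"delta_rot":[0,0,0],"grip":1},
  {"translation":[0.0329,0.071,0],"delta_rot":[0,0,0],"grip":1},
  {"translation":[0.0428,0.0724,0],"delta_rot":[0,0,0],"grip":1},
  {"translation":[0.0428,0.0724,0],"delta_rot":[0,0,0],"grip":1},
])

```text
time: 6.45
tool_pos: [484.7, -160.2, 147.0]
tcp_rot: [0.108, 0.994, 0.001, 0.001]
wrist_force: [1.6, 8.6, 9.2]
opening: 16.9
gripper_force: 59.2
```

```bash
python3 st.py
```

```text
6.45 [   1.8 -120.1  147. ] r 50.0 turned 3.001030734404549 Fpress [-0.3  8.8] 9.249568517352976 16.89410308400475 59.192990086982036
```

Emit:
servo_tool([
  {"translation":[0.0099,-0.0006,0],"delta_rot":[0,0,0],"grip":1},
  {"translation":[0.0196,-0.0032,0],"delta_rot":[0,0,0],"grip":1},
  {"translation":[0.0285,-0.0077,0],"delta_rot":[0,0,0],"grip":1},
  {"translation":[0.0364,-0.0138,0],"delta_rot":[0,0,0],"grip":1},
  {"translation":[0.0429,-0.0214,0],"delta_rot":[0,0,0],"grip":1},
  {"translation":[0.0477,-0.0302,0],"delta_rot":[0,0,0],"grip":1},
  {"translation":[0.0508,-0.0397,0],"delta_rot":[0,0,0],"grip":1},
  {"translation":[0.0518,-0.0496,0],"delta_rot":[0,0,0],"grip":1},
  {"translation":[0.0509,-0.0595,0],"delta_rot":[0,0,0],"grip":1},
  {"translation":[0.048,-0.0691,0],"delta_rot":[0,0,0],"grip":1},
  {"translation":[0.048,-0.0691,0],"delta_rot":[0,0,0],"grip":1},
])

```text
time: 7.55
tool_pos: [423.6, -220.3, 146.9]
tcp_rot: [0.108, 0.994, -0.001, 0.001]
wrist_force: [-1.4, -1.8, 9.6]
opening: 17.2
gripper_force: 59.5
```

```bash
python3 st.py
```

```text
7.55 [ -45.  -191.8  146.9] r 50.0 turned 5.059540316683811 Fpress [-1. -2.] 9.552646505709633 17.18542909613192 59.50122861249838
```

Emit:
servo_tool([
  {"translation":[-0.0047,-0.0088,0],"delta_rot":[0,0,0],"grip":1},
  {"translation":[-0.0111,-0.0165,0],"delta_rot":[0,0,0],"grip":1},
  {"translation":[-0.0188,-0.0227,0],"delta_rot":[0,0,0],"grip":1},
  {"translation":[-0.0277,-0.0273,0],"delta_rot":[0,0,0],"grip":1},
  {"translation":[-0.0373,-0.0301,0],"delta_rot":[0,0,0],"grip":1},
  {"translation":[-0.0473,-0.0309,0],"delta_rot":[0,0,0],"grip":1},
  {"translation":[-0.0572,-0.0297,0],"delta_rot":[0,0,0],"grip":1},
  {"translation":[-0.0611,-0.029,0],"delta_rot":[0,0,0],"grip":1},
  {"translation":[-0.0611,-0.029,0],"delta_rot":[0,0,0],"grip":1},
  {"translation":[-0.0611,-0.029,0],"delta_rot":[0,0,0],"grip":1},
])

```text
time: 8.55
tool_pos: [473.9, -258.8, 146.7]
tcp_rot: [0.108, 0.994, 0.001, -0.003]
wrist_force: [-17.2, 7.0, 17.1]
opening: 16.8
gripper_force: 60.5
```

```bash
python3 st.py; python3 -c "
from h import *
delta(P(0,188,250))"
```

```text
8.55 [  12.3 -218.6  146.7] r 50.1 turned 0.14375406415958758 Fpress [-18.3   3.1] 17.094741573020293 16.803522848112628 60.539931587736646
trans m [ 0.0128  0.4067 -0.1027] rot [ 0.0012 -0.0072  0.0006]
```

Emit:
servo_tool([
  {"translation":[0.002,0,0],"delta_rot":[0,0,0],"grip":-1},
  {"translation":[0.002,0,0],"delta_rot":[0,0,0],"grip":-1},
  {"translation":[0.002,0,0],"delta_rot":[0,0,0],"grip":-1},
  {"translation":[0.002,0,0],"delta_rot":[0,0,0],"grip":-1},
  {"translation":[0.002,0,0],"delta_rot":[0,0,0],"grip":-1},
  {"translation":[0.002,0,-0.05],"delta_rot":[0,0,0],"grip":-1},
  {"translation":[0.002,0,-0.1],"delta_rot":[0,0,0],"grip":-1},
  {"translation":[0.013,0.407,-0.1],"delta_rot":[0,0,0],"grip":-1},
  {"translation":[0.013,0.407,-0.1],"delta_rot":[0,0,0],"grip":-1},
])

```text
time: 9.45
tool_pos: [493.8, -161.4, 246.9]
tcp_rot: [0.109, 0.994, -0.001, 0.001]
wrist_force: [0.4, 0.5, -0.9]
opening: 85.6
gripper_force: 0.0
```

Run:
```python
from h import *
f=r.grab_frame("top"); im=f["image"][165:265,380:480]
cv2.imwrite("pics/crop2.png",cv2.resize(im,(400,400),interpolation=cv2.INTER_CUBIC)[:,:,::-1])
s=r.read_state(); print(inpress(s["tool_pos"]),s["opening"]); delta(P(0,188,240))
```

```text
[   9.59634756 -111.95383535  246.40661026] 85.40630443200128
trans m [0.0086 0.3    0.0073] rot [0.0028 0.0007 0.0032]
```

View pics/crop2.png

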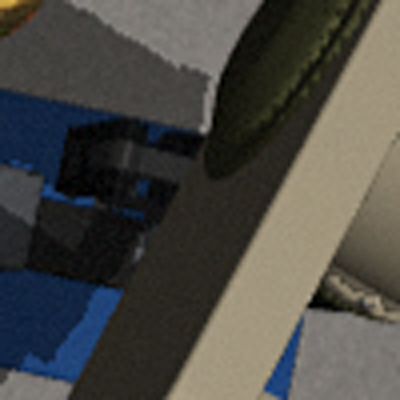

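The arm hides the crank in this crop, so it tells me nothing; I'll check the crank once the arm is over the handles.

Emit:
servo_tool([
  {"translation":[0.0086,0.3,0.007],"delta_rot":[0,0,0.003],"grip":-1},
  {"translation":[0.0086,0.3,0.007],"delta_rot":[0,0,0.003],"grip":-1},
  {"translation":[0.0086,0.3,0.007],"delta_rot":[0,0,0.003],"grip":-1},
  {"translation":[0.0086,0.3,0.007],"delta_rot":[0,0,0.003],"grip":-1},
  {"translation":[0.0086,0.3,0.007],"delta_rot":[0,0,0.003],"grip":-1},
  {"translation":[0.0086,0.3,0.007],"delta_rot":[0,0,0.003],"grip":-1},
  {"translation":[0.0086,0.3,0.007],"delta_rot":[0,0,0.003],"grip":-1},
  {"translation":[0.0086,0.3,0.007],"delta_rot":[0,0,0.003],"grip":-1},
  {"translation":[0.0086,0.3,0.007],"delta_rot":[0,0,0.003],"grip":-1},
])

```text
time: 10.4
tool_pos: [549.4, 132.4, 238.6]
tcp_rot: [0.11, 0.994, -0.0, -0.0]
wrist_force: [0.7, 0.0, 0.0]
opening: 85.6
gripper_force: 0.0
```

Run:
```python
from h import *
s=r.read_state();f=r.grab_frame("wrist"); cv2.imwrite("pics/w3.png",f["image"][:,:,::-1])
for q in("handle_face","handle_front_face","pad_face","jar_center"): print(q,[(b["score"],inpress(wristpt(f,s,b["at"])).round(1)) for b in r.boxes_of(f,q)[:3]])
f=r.grab_frame("top")
print([(b["score"],inpress(world(f,b["at"])).round(1)) for b in r.boxes_of(f,"crank_knob")])
print(inpress(s["tool_pos"]),s["opening"]); delta(P(0,188,132))
```

```text
handle_face [(0.74, array([ -2.2, 214.9, 142.6]))]
handle_front_face [(0.95, array([ -9.5, 161.8, 142.3])), (0.34, array([ -3.6, 172.6,  70. ]))]
pad_face [(0.71, array([-6.1, 77.8, 70.3]))]
jar_center [(0.97, array([ -4.8,  20.2, 128.5]))]
[(0.59, array([   4.1, -188.3,  116.5]))]
[  2.21867666 179.60801725 238.60180379] 85.62715472245374
trans m [0.0022 0.008  0.1068] rot [ 0.      0.0001 -0.004 ]
```

View pics/w3.png

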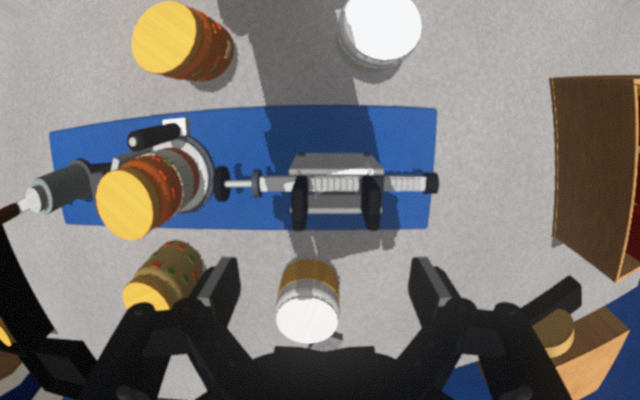

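The paddle tops are at about (300,226) and (373,226), and the pad is at (222,183). The crank arm is still at its stop, at the far left.

Run:
```python
from h import *
s=r.read_state();f=r.grab_frame("wrist"); im=f["image"]
print(inpress(s["tool_pos"]))
g=im[222].sum(1)//3; print(list(zip(range(285,395),g[285:395])))
for uv,z in(((300,226),145),((373,226),145),((140,203),135),((222,183),65)): print(inpress(wristray(f,s,uv,z)).round(1))
delta(P(0,188,132))
```

```text
[  2.19411509 179.9461667  238.76346904]
[(285, np.uint64(67)), (286, np.uint64(69)), (287, np.uint64(69)), (288, np.uint64(61)), (289, np.uint64(65)), (290, np.uint64(63)), (291, np.uint64(54)), (292, np.uint64(43)), (293, np.uint64(33)), (294, np.uint64(35)), (295, np.uint64(42)), (296, np.uint64(36)), (297, np.uint64(32)), (298, np.uint64(33)), (299, np.uint64(32)), (300, np.uint64(33)), (301, np.uint64(40)), (302, np.uint64(36)), (303, np.uint64(35)), (304, np.uint64(35)), (305, np.uint64(41)), (306, np.uint64(56)), (307, np.uint64(69)), (308, np.uint64(64)), (309, np.uint64(69)), (310, np.uint64(67)), (311, np.uint64(63)), (312, np.uint64(63)), (313, np.uint64(65)), (314, np.uint64(66)), (315, np.uint64(68)), (316, np.uint64(65)), (317, np.uint64(67)), (318, np.uint64(67)), (319, np.uint64(65)), (320, np.uint64(61)), (321, np.uint64(64)), (322, np.uint64(69)), (323, np.uint64(62)), (324, np.uint64(66)), (325, np.uint64(64)), (326, np.uint64(68)), (327, np.uint64(66)), (328, np.uint64(64)), (329, np.uint64(67)), (330, np.uint64(67)), (331, np.uint64(66)), (332, np.uint64(63)), (3
[... 799 characters left out ...]
uint64(33)), (370, np.uint64(39)), (371, np.uint64(36)), (372, np.uint64(38)), (373, np.uint64(37)), (374, np.uint64(34)), (375, np.uint64(35)), (376, np.uint64(39)), (377, np.uint64(34)), (378, np.uint64(41)), (379, np.uint64(53)), (380, np.uint64(64)), (381, np.uint64(66)), (382, np.uint64(69)), (383, np.uint64(69)), (384, np.uint64(67)), (385, np.uint64(74)), (386, np.uint64(66)), (387, np.uint64(69)), (388, np.uint64(68)), (389, np.uint64(69)), (390, np.uint64(69)), (391, np.uint64(69)), (392, np.uint64(71)), (393, np.uint64(65)), (394, np.uint64(68))]
[  9.8 162.5 145. ]
[ 10.1 216.7 145. ]
[ -5.1  23.1 135. ]
[-2.4 77.7 65. ]
trans m [0.0022 0.0079 0.1067] rot [-0.      0.0001 -0.0037]
```

Run:
```python
from h import *
s=r.read_state();f=r.grab_frame("wrist")
print("hub",inpress(wristray(f,s,(38,200),114)).round(1))
for uv in((52,135),(68,223),(428,229),(436,108)): print("plate",inpress(wristray(f,s,uv,12)).round(1))
for n in("top","scene"):
    f=r.grab_frame(n); im=f["image"].astype(int); m=((im[:,:,0]>120)&(im[:,:,2]<90)&(im[:,:,1]>80)).astype(np.uint8)
    k,l,st,c=cv2.connectedComponentsWithStats(m)
    for i in range(1,k):
        if st[i,4]>200: print(n,"lid",c[i].round(),st[i],inpress(px2w(f,c[i],135)).round(1))
    for q in("jar_center","pad_face"): print(q,[(b["score"],inpress(world(f,b["at"])).round(1)) for b in r.boxes_of(f,q)[:3]])
```

```text
hub [  -1.7 -155.5  114. ]
plate [ -70.6 -225.5   12. ]
plate [  70.1 -226.5   12. ]
plate [ 72.2 310.8  12. ]
plate [-76.5 308.3  12. ]
top lid [60.  5.] [ 23   0 103  15 854] [271.8 653.7 135. ]
top lid [524.  24.] [ 487    0   75   51 2031] [ 430.3 -244.4  135. ]
top lid [331.  38.] [316  21  30  35 270] [321.2 116.3 135. ]
top lid [118.  36.] [104  28  30  21 369] [234.1 524.9 135. ]
top lid [ 65. 191.] [  0 102  89 123 469] [-81.7 541.5 135. ]
top lid [632. 120.] [623 105  17  32 444] [ 285.1 -478.4  135. ]
top lid [ 29. 121.] [   0  108   60   27 1604] [ 33.  646.8 135. ]
top lid [380. 150.] [364 134  33  33 872] [124.1 -22.3 135. ]
top lid [633. 165.] [626 150  14  32 355] [ 199.7 -494.   135. ]
top lid [ 27. 197.] [   0  183   56   28 1507] [-108.7  610.2  135. ]
top lid [354. 211.] [337 194  35  36 970] [ -0.2   0.7 135. ]
top lid [635. 211.] [629 196  11  32 263] [ 114.1 -509.5  135. ]
top lid [316. 281.] [299 264  36  35 952] [-141.9   41.8  135. ]
jar_center [(0.6, array([ -3.8,   3. , 132.7])), (0.2, array([-136.7,   38.7,  106.7]))]
pad_face [(0.56, array([ 0.5, 84.2, 74.3]))]
scene lid [531.  83.] [ 490   62   84   44 1448] [-146.4  681.5  135. ]
scene lid [578. 122.] [ 535   97   88   51 1808] [ -2.5 712.8 135. ]
scene lid [282. 145.] [267 134  30  23 522] [-125.8   38.1  135. ]
scene lid [278. 196.] [262 183  33  28 722] [ -0.7   0.3 135. ]
scene lid [573. 244.] [561 231  26  26 365] [256.5 511.4 135. ]
scene lid [282. 263.] [264 247  36  33 919] [139.7 -25.9 135. ]
scene lid [569. 373.] [542 337  68  63 963] [444.8 365.7 135. ]
scene lid [399. 379.] [394 356  10  44 351] [375.8 104.3 135. ]
scene lid [621. 394.] [608 383  27  17 246] [491.9 425.5 135. ]
jar_center [(0.71, array([ 20. ,   1.9, 138.6])), (0.32, array([-116.7,  228.7,   58.5]))]
pad_face []
```

Emit:
servo_tool([
  {"translation":[0.0022,0.0087,0],"delta_rot":[0,0,-0.0037],"grip":-1},
  {"translation":[0.0022,0.0087,0.05],"delta_rot":[0,0,-0.0037],"grip":-1},
  {"translation":[0.0022,0.0087,0.08],"delta_rot":[0,0,-0.0037],"grip":-1},
  {"translation":[0.0022,0.0087,0.107],"delta_rot":[0,0,-0.0037],"grip":-1},
  {"translation":[0.0022,0.0087,0.107],"delta_rot":[0,0,-0.0037],"grip":-1},
  {"translation":[0.0022,0.0087,0.107],"delta_rot":[0,0,-0.0037],"grip":-1},
  {"translation":[0.0022,0.0087,0.107],"delta_rot":[0,0,-0.0037],"grip":-0.7},
  {"translation":[0.0022,0.0087,0.107],"delta_rot":[0,0,-0.0037],"grip":-0.6},
  {"translation":[0.0022,0.0087,0.107],"delta_rot":[0,0,-0.0037],"grip":-0.6},
], newtons=30)

```text
time: 12.05
tool_pos: [549.5, 142.3, 132.7]
tcp_rot: [0.108, 0.994, 0.0, 0.001]
wrist_force: [0.4, 0.0, 0.4]
opening: 68.5
gripper_force: 0.0
```

```bash
cat > pad.py <<'E'
from h import *
s=r.read_state();f=r.grab_frame("wrist")
print(s["time"],inpress(s["tool_pos"]).round(1),"Fp",(s["wrist_force"][:2]@np.array([X,Y]).T).round(1),s["opening"],s["gripper_force"])
print("pad w",[(b["score"],inpress(wristpt(f,s,b["at"])).round(1)) for b in r.boxes_of(f,"pad_face")[:2]])
for n in("scene","top"):
    f=r.grab_frame(n); print("pad",n,[(b["score"],inpress(world(f,b["at"])).round(1)) for b in r.boxes_of(f,"pad_face")[:2]])
    cv2.imwrite(f"pics/{n}_{s['time']:.2f}.png",f["image"][:,:,::-1])
E
python3 pad.py
```

```text
12.05 [  0.2 189.4 132.7] Fp [0.4 0.1] 68.54030358923241 0.0
pad w [(0.64, array([-7.8, 79. , 70.2])), (0.2, array([ -4.7, 166.4,  70.5]))]
pad scene []
pad top [(0.48, array([ 1.3, 87.9, 74.2]))]
```

Emit:
servo_tool([
  {"translation":[0,0,0],"delta_rot":[0,0,0],"grip":-0.5},
  {"translation":[0,0,0],"delta_rot":[0,0,0],"grip":-0.4},
  {"translation":[0,0,0],"delta_rot":[0,0,0],"grip":-0.3},
  {"translation":[0,0,0],"delta_rot":[0,0,0],"grip":-0.2},
  {"translation":[0,0,0],"delta_rot":[0,0,0],"grip":-0.1},
  {"translation":[0,0,0],"delta_rot":[0,0,0],"grip":0.0},
  {"translation":[0,0,0],"delta_rot":[0,0,0],"grip":0.02},
  {"translation":[0,0,0],"delta_rot":[0,0,0],"grip":0.02},
  {"translation":[0,0,0],"delta_rot":[0,0,0],"grip":0.02},
], newtons=40)

```text
time: 13.25
tool_pos: [549.6, 141.2, 132.6]
tcp_rot: [0.108, 0.994, -0.001, 0.001]
wrist_force: [-2.1, -6.7, 7.4]
opening: 42.0
gripper_force: 6.3
```

```bash
python3 pad.py
```

```text
13.25 [  0.5 188.3 132.6] Fp [-0.6 -7. ] 41.9608527564388 6.279698833823204
pad w [(0.74, array([-7. , 61.6, 70. ]))]
pad scene []
pad top [(0.61, array([-0.6, 65.9, 71.4]))]
```

Emit:
servo_tool([
  {"translation":[0,-0.001,0],"delta_rot":[0,0,0],"grip":-0.4},
  {"translation":[0,-0.001,0],"delta_rot":[0,0,0],"grip":-0.65},
  {"translation":[0,-0.001,0],"delta_rot":[0,0,0],"grip":-0.65},
  {"translation":[0,-0.001,0],"delta_rot":[0,0,0],"grip":-0.65},
  {"translation":[0,-0.001,0],"delta_rot":[0,0,0],"grip":-0.5},
  {"translation":[0,-0.001,0],"delta_rot":[0,0,0],"grip":-0.4},
  {"translation":[0,-0.001,0],"delta_rot":[0,0,0],"grip":-0.3},
  {"translation":[0,-0.001,0],"delta_rot":[0,0,0],"grip":-0.2},
  {"translation":[0,-0.001,0],"delta_rot":[0,0,0],"grip":-0.2},
  {"translation":[0,-0.001,0],"delta_rot":[0,0,0],"grip":-0.2},
])

```text
time: 14.55
tool_pos: [549.4, 141.3, 132.5]
tcp_rot: [0.108, 0.994, 0.0, 0.001]
wrist_force: [-0.4, -0.8, 6.2]
opening: 51.3
gripper_force: 5.2
```

```bash
python3 pad.py
```

```text
14.55 [  0.3 188.3 132.5] Fp [-0.2 -0.8] 51.27587638918458 5.23155078291893
pad w [(0.63, array([-12.4,  21.5, 111.4])), (0.61, array([-8.3, 50.4, 68.5]))]
pad scene [(0.51, array([ 4. , 47.6, 68.1])), (0.23, array([   7.9, -196.5,  120.3]))]
pad top [(0.56, array([135.7, 154.7,  95.7])), (0.42, array([ 0.2, 57.3, 73. ]))]
```

Emit:
servo_tool([
  {"translation":[0,0,0],"delta_rot":[0,0,0],"grip":-0.15},
  {"translation":[0,0,0],"delta_rot":[0,0,0],"grip":-0.1},
  {"translation":[0,0,0],"delta_rot":[0,0,0],"grip":-0.05},
  {"translation":[0,0,0],"delta_rot":[0,0,0],"grip":0.0},
  {"translation":[0,0,0],"delta_rot":[0,0,0],"grip":0.02},
  {"translation":[0,0,0],"delta_rot":[0,0,0],"grip":0.02},
  {"translation":[0,0,0],"delta_rot":[0,0,0],"grip":0.02},
])

```text
time: 15.55
tool_pos: [549.5, 141.2, 132.8]
tcp_rot: [0.108, 0.994, 0.0, 0.001]
wrist_force: [-1.3, -1.2, 7.3]
opening: 41.7
gripper_force: 5.9
```

```bash
python3 pad.py
```

```text
15.55 [  0.4 188.3 132.8] Fp [-1.1 -1.5] 41.74465005120704 5.894174873828888
pad w [(0.86, array([-7.9, 40.8, 68.5])), (0.21, array([ -7.1, 200.3, 139.3]))]
pad scene [(0.65, array([ 3.7, 42.7, 65.4])), (0.43, array([-139.8,  204.1,   77.2]))]
pad top [(0.53, array([-1.5, 47. , 75.9]))]
```

Emit:
servo_tool([
  {"translation":[0,0,0],"delta_rot":[0,0,0],"grip":-0.4},
  {"translation":[0,0,0],"delta_rot":[0,0,0],"grip":-0.65},
  {"translation":[0,0,0],"delta_rot":[0,0,0],"grip":-0.65},
  {"translation":[0,0,0],"delta_rot":[0,0,0],"grip":-0.65},
  {"translation":[0,0,0],"delta_rot":[0,0,0],"grip":-0.5},
  {"translation":[0,0,0],"delta_rot":[0,0,0],"grip":-0.4},
  {"translation":[0,0,0],"delta_rot":[0,0,0],"grip":-0.3},
  {"translation":[0,0,0],"delta_rot":[0,0,0],"grip":-0.27},
  {"translation":[0,0,0],"delta_rot":[0,0,0],"grip":-0.27},
  {"translation":[0,0,0],"delta_rot":[0,0,0],"grip":-0.27},
])

```text
time: 16.85
tool_pos: [549.2, 141.3, 132.7]
tcp_rot: [0.108, 0.994, 0.0, 0.001]
wrist_force: [-2.0, -0.6, 8.3]
opening: 54.3
gripper_force: 8.6
```

```bash
python3 pad.py
```

```text
16.85 [1.000e-01 1.883e+02 1.327e+02] Fp [-1.9 -1. ] 54.33820354554191 8.58586460351944
pad w [(0.91, array([-9.6, 42.9, 71.2]))]
pad scene [(0.46, array([ 5. , 40.2, 69.6]))]
pad top []
```

Emit:
servo_tool([
  {"translation":[0,0,0],"delta_rot":[0,0,0],"grip":-0.25},
  {"translation":[0,0,0],"delta_rot":[0,0,0],"grip":-0.23},
  {"translation":[0,0,0],"delta_rot":[0,0,0],"grip":-0.21},
  {"translation":[0,0,0],"delta_rot":[0,0,0],"grip":-0.19},
  {"translation":[0,0,0],"delta_rot":[0,0,0],"grip":-0.19},
  {"translation":[0,0,0],"delta_rot":[0,0,0],"grip":-0.19},
])

```text
time: 17.75
tool_pos: [549.3, 141.3, 133.2]
tcp_rot: [0.107, 0.994, 0.0, 0.001]
wrist_force: [-3.6, -0.4, 12.2]
opening: 51.2
gripper_force: 11.7
```

```bash
python3 pad.py
```

```text
17.75 [  0.2 188.3 133.2] Fp [-3.4 -1.2] 51.1568308404238 11.682624220848083
pad w [(0.83, array([-9.2, 42.3, 69.3]))]
pad scene [(0.62, array([ 3.1, 38.2, 73.2]))]
pad top []
```

Emit:
servo_tool([
  {"translation":[0,0,0],"delta_rot":[0,0,0],"grip":-0.17},
  {"translation":[0,0,0],"delta_rot":[0,0,0],"grip":-0.15},
  {"translation":[0,0,0],"delta_rot":[0,0,0],"grip":-0.13},
  {"translation":[0,0,0],"delta_rot":[0,0,0],"grip":-0.11},
  {"translation":[0,0,0],"delta_rot":[0,0,0],"grip":-0.11},
  {"translation":[0,0,0],"delta_rot":[0,0,0],"grip":-0.11},
  {"translation":[0,0,0],"delta_rot":[0,0,0],"grip":-0.11},
])

```text
time: 18.75
tool_pos: [549.3, 141.3, 133.7]
tcp_rot: [0.107, 0.994, 0.0, 0.001]
wrist_force: [-4.6, -0.2, 15.6]
opening: 47.6
gripper_force: 14.6
```

```bash
python3 pad.py
python3 - <<'E'
from h import *
s=r.read_state(); f=r.grab_frame("wrist"); f2=r.grab_frame("scene")
a=cv2.resize(f["image"][60:260,0:400],(800,400)) ; b=cv2.resize(f2["image"][130:290,130:450],(400,200))
c=np.zeros((600,800,3),np.uint8); c[:400]=a; c[400:,:400]=b; cv2.imwrite("pics/fin.png",c[:,:,::-1])
E
```

```text
18.75 [  0.2 188.3 133.7] Fp [-4.4 -1.2] 47.555607470138355 14.623305201530457
pad w [(0.83, array([-8.9, 43.9, 69.5]))]
pad scene [(0.45, array([ 6.7, 39.1, 71.3]))]
pad top [(0.48, array([ 1.1, 45.4, 75.6]))]
```

View pics/fin.png

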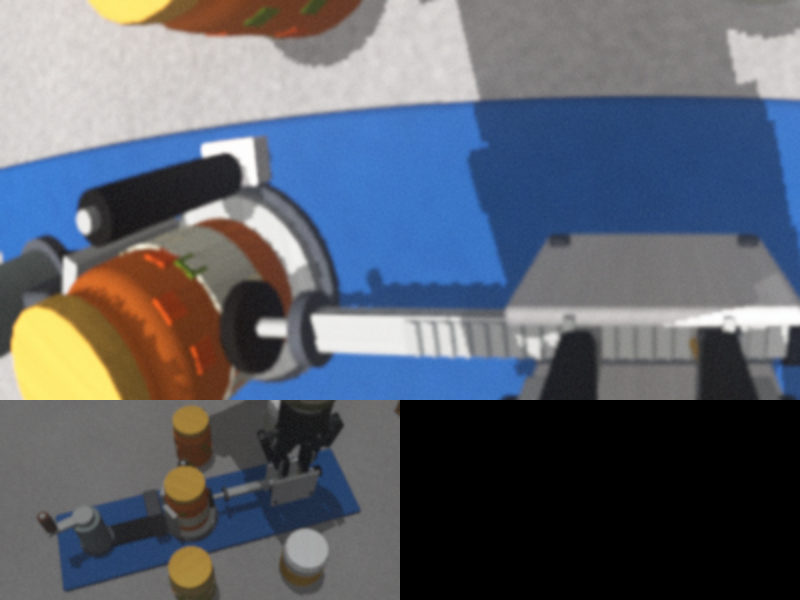

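The pad at (250,325) is pressed on the upright jar with its stem partly shortened, and the crank is at its stop. The pad force comes to about 9 N, so its spring has given about 9 mm. I'm handing in.

```bash
python3 -c "
from bench import r
print(r.sign_off())"
```

```text
the job is handed in; nothing more can be done
None
```

The job is handed in, with no verdict shown: I turned the crank to its stop and let go of the knob. On the third squeeze the pad pressed the jar, its spring given about 9 mm (estimated from grip force), and the handles are still held.

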